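# Check the caps of the kerb paints and shut the paint case

## Robot

A 6-joint arm with a two-finger parallel gripper is mounted at the origin on a cart in front of the work surface, level with it; the furniture and walls round the work are solid. World frame = base frame: x ahead of the robot, y to its left, z up, the work surface at z = 0. Lengths are in m, angles in rad, forces in N, time in s.
With the tool pointing down it reaches from about 0.3 to 0.75 m from the base axis. Payload 8.5 kg.
Tool frame: the origin (TCP) lies where the fingers leave the gripper's body, on its centre line; the fingertips stand 64 mm ahead of it and the grasp point (between the pads) lies 45 mm ahead of it; z points along the fingers, y is the line along which they close (so a half turn about z gives the same grasp; the last joint's range is limited). The gripper opens to 88 mm and grips with 3 to 60 N. Pads are 18 mm wide; open, the fingers measure 123 mm over their backs; the gripper's body (75 mm by 187 mm) begins 45 mm behind the grasp point.
Start: joints at [-1.324, 0.381, 1.297, -0, 1.464, -0.215], TCP at [0.245, -0.492, 0.303] pointing down, gripper open.
Joint ranges: [-3.11, 3.11], [-0.89, 2.33], [0.22, 2.48], [-1.42, 4.56], [0.17, 2.85], [-2.88, 2.88]. Speed limits (rad/s): [2.39, 2.39, 3.14, 3.14, 3.14, 3.14].

## Interface

Orientations are given as a unit quaternion [w, x, y, z].
In Python, from rig import * gives the robot as it stands.
- The arm moves only by the tool jog_arm, never from a script. Its argument "motion" is a list of rows, each a list of 2 entries, a list of its own where there are three numbers: the shift along the world's x, y, z in units of 200 mm (1.0 is 200 mm), then the turn, a rotation vector about the world's x, y, z in units of pi/2 rad (1.0 is pi/2 rad). A call has 1 to 20 rows; each row shifts and turns the commanded pose from where the row before left it; what a row does not reach is not made up. A row lasts 1/10 s, in which the tool goes at most 50 mm and 8.59 degrees, less where a joint would pass 70% of its speed; a pose out of reach is approached as far as the arm can. A call with a number of a shift or a turn outside -1 to 1 is refused whole. A call with a gripper value outside its range is refused whole. "hand" is the gripper command: -1 is fully open, 1 is shut, values between are in proportion, set as the call begins (left out, the last holds). The fingers move at their own pace and stop on an object; "grip_force" is the grip in N (left out, the last holds). Time passes only in rows, so rows that do not move let the fingers close. It gives the time, the measured TCP pose, the force, the opening and the grip force at its end, in the units of the state.
- get_state(): the state, without advancing time (a new reading comes with each control period).
- snapshot(name): name is "scene" or "top" or "wrist"; returns a dict with "img" (420x560x3 uint8, blue, green, red), "depth" (420x560 float32, m along the optical axis (not along the pixel's ray), 0 where there is no reading), "fov_y" (degrees; the focal length in pixels is half the picture's height over the tangent of half this angle, whatever the lens; pixels are square), "cx", "cy" (the principal point, pixels), "extrinsics" (4x4, takes a point from world to camera coordinates). Camera axes: x right, y down, z forward; pixel columns grow to the right and rows downward; lengths in m; the calibration is good to about 2 mm. A picture is of the moment at which its call begins.
- hand_in(): hands the job in; it is judged then, once.
Trained networks look in a picture, given as the dict that the camera call returned (one of the last four; its "shot" number tells which), for a name from the list of things; names that differ only in an ending like _2 or _b are one class to them, and where a whole thing is asked for, a point or a joint stands for the part that bears it (a point fixed in the world has none). Each returns a list of dicts, best first, with "confidence" (0 to 1); they miss things now and then, are a little off and sometimes report something else, mostly with a low value. They report only what shows in the picture. A call takes as long as a camera call. They do not tell look-alikes from the thing itself.
- spot_in(picture, target): "at" ([row, column] in pixels, amid what is visible of it).
The state is a dict: "clock": time; "joints": joint angles; "qd": joint speeds; "tau": joint torques, N m; "eef_pos": TCP position; "orientation": TCP orientation; "force": force on the tool from outside, world axes, zero at the start; "moment": the same for the moment, N m; "gripper_width": opening from 0.0 (shut) to 1.0 (fully open); "grasp_force": force on a finger pad.
Only numpy, scipy, OpenCV 4.12 (cv2) and the standard library are available. Lean on these libraries where they do the work, as an engineer would, in place of code of your own. Each camera call takes 0.05 s, during which the arm holds its last target. There are 200 camera calls.

## Task

Put the red paint jar that was left out back upright in the empty place of the paint case; its cap is loose, so carry it by the jar and not by the cap as long as that is so. Make sure that the screw caps of all three jars are tight (another one in the case may have been left loose, try them) and leave the two white jars standing in their places. When that is done, push the sliding hatch with the black handle fully shut over the jars.

Things in the scene. Friction and masses are not known exactly. Their poses are not given: they have to be found in the camera images.
- paint_case: plywood paint case fixed to the table, 278 x 310 mm, walls 100 mm high. Origin on the table under the middle of its jar bay, z up. The bay is open at the top, own x -124 to 124 mm, y -70 to 70 mm; beyond it (y -78 to -228 mm) is a closed locker, 98 mm high, on which the open hatch rests; at y 74 to 82 mm the end frame, 116 mm high. On the bay's 5 mm floor a grid makes three places in a row along x
- place_near (a point): middle of the floor (5 mm above the table) of the place nearest the robot, own x = -72 mm of the case: the empty one; axes as the case. Each place is 58 x 58 mm, its sides along the case's x and y, between grid bars whose tops are 27 mm above the table; a jar in it can turn only about 0.17 rad either way before its corners meet the bars
- place_middle (a point): the same of the middle place, where a white jar stands
- place_far (a point): the same of the far place, where a white jar stands
- hatch_handle (a point): middle of the hatch's black fin handle: 90 mm long (case x), 14 mm thick (case y), 28 mm high, standing on the clear, aluminium-edged hatch panel (276 x 146 mm, its top 106 mm above the table); this point is 120 mm, the handle's top 134 mm above the table; axes as the case
- hatch (a joint): how far the hatch is open, in m: 0 = shut against the end frame, 0.148 = fully open over the locker. It closes towards the case's +y, slides with about 1.5 N of friction and stays where it is left
- jar_c_centre (a point): jar c, with red paint, left out on the table: square see-through jar, 50 x 50 mm, body 62 mm high, held across its flat sides; on top a round black ribbed screw cap, 44 mm across, from 66 to 88 mm above the underside; 0.17 to 0.31 kg. The point is 44 mm above the underside; z up, x and y square to the flat sides
- jar_a_centre (a point): jar a, with white paint, in one of the two other places: square see-through jar, 50 x 50 mm, body 62 mm high, held across its flat sides; on top a round black ribbed screw cap, 44 mm across, from 66 to 88 mm above the underside; 0.17 to 0.31 kg. The point is 44 mm above the underside; z up, x and y square to the flat sides
- jar_b_centre (a point): jar b, with white paint, looks the same as jar a, in the other of these places: square see-through jar, 50 x 50 mm, body 62 mm high, held across its flat sides; on top a round black ribbed screw cap, 44 mm across, from 66 to 88 mm above the underside; 0.17 to 0.31 kg. The point is 44 mm above the underside; z up, x and y square to the flat sides
- cap_c: black screw cap of jar c, 44 mm across, 22 mm high; origin on its axis at its underside, 66 mm above the jar's underside
- cap_c_turn (a joint): how far the screw cap of jar c is unscrewed, in rad: 0 = tight (a hard stop), more = looser (at most 1.0 at the start). Seen from above, turning the cap clockwise tightens it. It needs about 0.05 N m and stays where it is left; unheld, the jar turns along. The cap does not rise or fall.
- cap_a_turn (a joint): how far the screw cap of jar a is unscrewed, in rad: 0 = tight (a hard stop), more = looser (at most 1.0 at the start). Seen from above, turning the cap clockwise tightens it. It needs about 0.05 N m and stays where it is left; unheld, the jar turns along. The cap does not rise or fall.
- cap_b_turn (a joint): how far the screw cap of jar b is unscrewed, in rad: 0 = tight (a hard stop), more = looser (at most 1.0 at the start). Seen from above, turning the cap clockwise tightens it. It needs about 0.05 N m and stays where it is left; unheld, the jar turns along. The cap does not rise or fall.
- car_white: white and red model race car, 55 x 109 x 43 mm, a bystander; origin under its middle
- glue_bottle: small white glue bottle with red nozzle, 31 mm across, 86 mm high, a bystander; origin under its middle
- tyre_stack_a: stack of red and white model tyres, 37 mm across, 36 mm high, a bystander; origin under its middle
Mind the look-alikes: they are no part of the job. Leave any blue look-alike of the part that bears jar_a_centre alone.

How it is judged:
On the way:
1. the red jar stands in the empty place and the caps of all three jars are tight, the hatch still open (value of joint each of cap_a_turn, cap_b_turn, cap_c_turn below 0.07 rad and horizontal distance between jar_c_centre and place_near below 0.01 m and z of jar_c_centre in the frame of paint_case below 0.057 m and angle between each of jar_a_centre, jar_b_centre, jar_c_centre's own z axis and vertical below 0.1 rad and distance of each of jar_a_centre, jar_b_centre from where it was at the start of the episode below 0.015 m and value of joint hatch above 0.05 m), for 0.2 s.
At the end, for the whole second after the job is handed in: The red jar stands upright (within 0.1 rad) on the floor of the near place, within 10 mm of its middle; the white jars stand upright within 15 mm of where they were; every cap is within 0.07 rad of tight; the hatch is within 4 mm of shut; all at rest (value of joint each of cap_a_turn, cap_b_turn, cap_c_turn below 0.07 rad and horizontal distance between jar_c_centre and place_near below 0.01 m and z of jar_c_centre in the frame of paint_case below 0.057 m and angle between each of jar_a_centre, jar_b_centre, jar_c_centre's own z axis and vertical below 0.1 rad and distance of each of jar_a_centre, jar_b_centre from where it was at the start of the episode below 0.015 m and value of joint hatch below 0.004 m and linear speed of cap_c below 0.02 m/s); the robot touches nothing.
It fails at once if the red jar lifted by its cap while that is loose (contact force between the fingers and cap_c above 3 N and height (world z) of jar_c_centre above 0.08 m and value of joint cap_c_turn above 0.15 rad).
It fails at once if a jar tipped over (angle between any of jar_a_centre, jar_b_centre, jar_c_centre's own z axis and vertical above 0.6 rad).
It fails at once if a bystander pushed away by more than 30 mm (distance of any of car_white, glue_bottle, tyre_stack_a from where it was at the start of the episode above 0.03 m).
It also fails if it takes over 72 s, if anything falls off the work surface, if the arm or the gripper's body presses on something with over 40 N, if the wrist force passes 120 N, or if a joint passes its speed limit or range.

## Working session

There is one attempt and no reset: what is moved stays moved. The work goes in short steps, Python scripts to look and compute and a tool call to move; the robot and the scene stay as the last step left them, time stands still between calls to the robot, and variables do not carry over. Pictures are saved under pics/ and viewed, at most 10 in all, crops included, and the job is handed in when it is done.

Besides the shell and the picture viewer there is one more tool, called as name([rows], argument=value, ...), one row to a line, values as JSON. jog_arm: Moves the arm, as the interface text tells. Its arguments: {"type":"object","properties":{"motion":{"type":"array"},"hand":{"type":"number"},"grip_force":{"type":"number"}},"required":["motion"]}

```bash
mkdir -p pics; ls; cat > h.py <<'E'
from rig import *
import numpy as np, cv2
def K(s): return 210/np.tan(np.radians(s["fov_y"])/2)
def pts(s):
    f=K(s); d=s["depth"]; v,u=np.mgrid[0:420,0:560]
    c=np.stack([(u-s["cx"])*d/f,(v-s["cy"])*d/f,d,np.ones_like(d)],-1)
    w=c@np.linalg.inv(s["extrinsics"]).T
    w=w[...,:3]; w[d==0]=np.nan
    return w
def proj(s,p):
    c=s["extrinsics"]@np.append(p,1); f=K(s)
    return s["cy"]+f*c[1]/c[2], s["cx"]+f*c[0]/c[2]
E
python3 - <<'E'
from h import *
a=snapshot("scene");b=snapshot("top")
for n,s in(("scene",a),("top",b)):
    np.savez(n,**{k:s[k] for k in s})
    w=pts(s)
    for t in["jar_c_centre","jar_a_centre","cap_c","hatch_handle","paint_case","car_white","glue_bottle","tyre_stack_a"]:
        for r in spot_in(s,t)[:4]:
            i,j=map(int,r["at"]); print(n,t,round(r["confidence"],2),i,j,w[i,j].round(3))
    cv2.imwrite(f"pics/{n}.png",s["img"])
print(get_state())
E
```

```text
pics
scene jar_c_centre 0.67 263 283 [0.456 0.166 0.063]
scene jar_a_centre 0.56 169 316 [ 0.591 -0.096  0.095]
scene cap_c 0.95 244 283 [0.467 0.152 0.09 ]
scene hatch_handle 0.74 179 358 [ 0.548 -0.201  0.042]
scene hatch_handle 0.73 145 371 [ 0.553 -0.253  0.108]
scene paint_case 0.62 175 358 [ 0.548 -0.199  0.054]
scene car_white 0.66 348 288 [0.337 0.29  0.043]
scene glue_bottle 0.73 224 215 [0.657 0.143 0.044]
scene tyre_stack_a 0.68 275 153 [0.627 0.316 0.038]
top jar_c_centre 0.6 232 234 [0.46  0.145 0.09 ]
top jar_c_centre 0.44 189 422 [ 0.541 -0.205  0.096]
top jar_a_centre 0.73 172 285 [0.573 0.05  0.088]
top jar_a_centre 0.66 161 365 [ 0.594 -0.099  0.096]
top cap_c 0.95 225 234 [0.473 0.145 0.091]
top hatch_handle 0.87 176 462 [ 0.56  -0.268  0.124]
top paint_case 0.91 189 423 [ 0.54  -0.205  0.101]
top car_white 0.63 290 165 [0.353 0.278 0.039]
top glue_bottle 0.71 131 241 [0.66  0.135 0.061]
top tyre_stack_a 0.51 150 157 [0.634 0.307 0.013]
{'clock': 0.9, 'joints': array([-1.32426628e+00,  3.80586033e-01,  1.29738320e+00,  2.65850988e-05,
        1.46359669e+00, -2.15282154e-01]), 'qd': array([ 0.00034559, -0.00031551,  0.00041128, -0.00102829, -0.00054238,
       -0.00088959]), 'tau': array([-6.26661995e-05, -4.37791514e+01, -2.24728936e+01,  7.14988285e-02,
        3.14505561e-02, -2.33691338e-06]), 'eef_pos': array([ 0.24507219, -0.4923674 ,  0.30276158]), 'orientation': array([1.31562073e-05, 9.73459750e-01, 2.28858285e-01, 1.34234460e-05]), 'force': array([ 0.57946294,  0.8442491 , -0.38215977]), 'moment': array([0.01156919, 0.05948604, 0.01631323]), 'grasp_force': 0.0, 'gripper_width': 0.9979725160846978}
```

View pics/top.png

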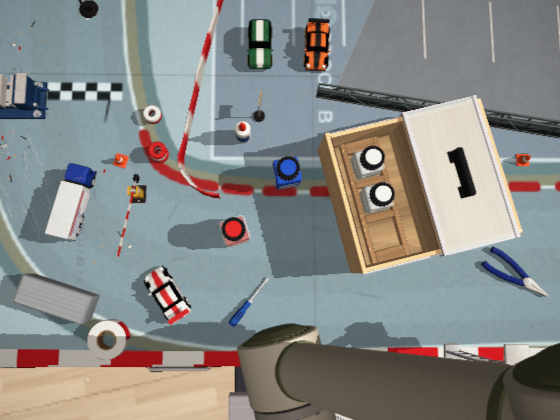

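View pics/scene.png

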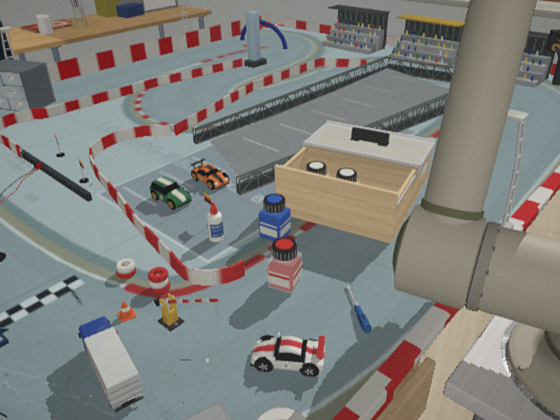

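```bash
python3 - <<'E'
from h import *
s=dict(np.load("top.npz")); w=pts(s); z=w[...,2]
def comp(m,seed=None):
    n,l,st,c=cv2.connectedComponentsWithStats(m.astype(np.uint8))
    return [(st[i,4],(l==i)) for i in np.argsort(-st[:,4]) if i and st[i,4]>25]
x,y=w[...,0],w[...,1]
reg=(x>.3)&(x<.8)&(y<0.02)&(y>-.5)
m=reg&(z>.085)&(z<.14)
for a,mm in comp(m)[:4]:
    r=cv2.minAreaRect(w[mm][:,:2].astype(np.float32)*1000); print("case",a,r)
hm=reg&(z>.118)
for a,mm in comp(hm)[:3]:
    r=cv2.minAreaRect(w[mm][:,:2].astype(np.float32)*1000); print("hi",a,r,z[mm].max())
for nm,(cx,cy) in dict(c=(.468,.145)).items():
    b=(np.hypot(x-cx,y-cy)<.05)
    for lo,hi in((.03,.075),(.08,.1)):
        mm=b&(z>lo)&(z<hi); print(nm,lo,mm.sum(),cv2.minAreaRect(w[mm][:,:2].astype(np.float32)*1000), np.nanmedian(z[mm]))
    mm=b&(z>.02)&(z<.1); print(cv2.minAreaRect(w[mm][:,:2].astype(np.float32)*1000))
# white caps: bright/black
for (i,j) in((157,372),(195,380)):
    b=np.zeros_like(z,bool); b[i-18:i+18,j-18:j+18]=1
    mm=b&(z>.084)&(z<.1); 
    for a,q in comp(mm)[:2]: print("cap",i,a,cv2.minEnclosingCircle(w[q][:,:2].astype(np.float32)*1000),z[q].mean())
cv2.imwrite("pics/crop.png",np.hstack([cv2.resize(s["img"][120:280,310:440],None,fx=3,fy=3,interpolation=2),cv2.resize(s["img"][200:260,200:270],(390,480)[:2],interpolation=2)]))
print(np.linalg.inv(s["extrinsics"])[:3,3])
E
```

```text
case 14853 ((551.6438598632812, -204.18397521972656), (276.3130798339844, 312.3622741699219), 14.18836498260498)
case 455 ((533.3793334960938, -132.26976013183594), (43.63941955566406, 43.51130294799805), 71.98075866699219)
case 442 ((603.772705078125, -115.90155029296875), (43.71623229980469, 44.12022018432617), 56.69662094116211)
hi 5165 ((314.2950134277344, -85.40443420410156), (25.079572677612305, 79.96019744873047), 26.962087631225586) 0.6626743857831634
hi 543 ((568.7838134765625, -272.422119140625), (90.01544952392578, 16.09150505065918), 13.972125053405762) 0.1385252527106099
c 0.03 259 ((467.01470947265625, 145.19317626953125), (50.82231903076172, 50.664878845214844), 18.67129135131836) 0.06127965695551996
c 0.08 449 ((467.05279541015625, 145.7781524658203), (42.610008239746094, 42.84794235229492), 88.41522216796875) 0.08898978177763972
((467.01470947265625, 145.19317626953125), (50.82231903076172, 50.664878845214844), 18.67129135131836)
cap 157 446 ((603.4036865234375, -115.8284912109375), 22.998523712158203) 0.0937211906774041
cap 195 462 ((533.0945434570312, -132.78721618652344), 23.38482093811035) 0.09373261352772196
[0.39114142 0.09798198 0.94553556]
```

View pics/crop.png

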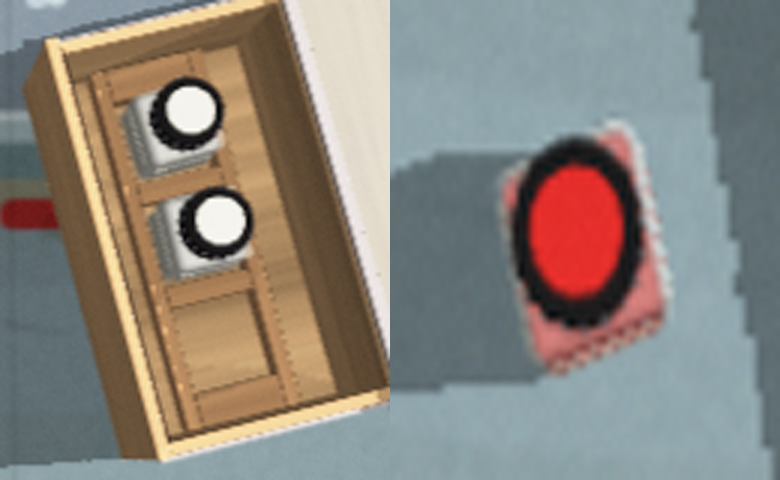

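jog_arm([
  [[0.0793,0.2275,0],[0,0,-0.0062]],
  [[0.0793,0.2275,0],[0,0,-0.0062]],
  [[0.0793,0.2275,0],[0,0,-0.0062]],
  [[0.0793,0.2275,0],[0,0,-0.0062]],
  [[0.0793,0.2275,0],[0,0,-0.0062]],
  [[0.0793,0.2275,0],[0,0,-0.0062]],
  [[0.0793,0.2275,0],[0,0,-0.0062]],
  [[0.0793,0.2275,0],[0,0,-0.0062]],
  [[0.0793,0.2275,0],[0,0,-0.0062]],
  [[0.0793,0.2275,0],[0,0,-0.0062]],
  [[0.0793,0.2275,0],[0,0,-0.0062]],
  [[0.0793,0.2275,0],[0,0,-0.0062]],
  [[0.0793,0.2275,0],[0,0,-0.0062]],
  [[0.0793,0.2275,0],[0,0,-0.0062]],
  [[0,0,-0.15],[0,0,0]],
  [[0,0,-0.15],[0,0,0]],
  [[0,0,-0.15],[0,0,0]],
  [[0,0,-0.15],[0,0,0]],
  [[0,0,0],[0,0,0]],
], hand=-1, grip_force=20)

```text
clock: 2.8
eef_pos: [0.4658, 0.1445, 0.18]
orientation: [-0.0, 0.987, 0.162, -0.003]
force: [0.5, -0.0, 0.1]
gripper_width: 1.002
grasp_force: 0.0
```

```bash
cat >> h.py <<'E'
def pose():
    s=get_state(); q=s["orientation"]; 
    return s["clock"],s["eef_pos"].round(4),round(np.degrees(2*np.arctan2(q[2],q[1])),2),s["force"].round(1),s["moment"].round(2),round(s["gripper_width"]*88,1),round(s["grasp_force"],1)
E
python3 - <<'E'
from h import *
print(pose(), get_state()["joints"].round(2))
s=snapshot("wrist"); w=pts(s); cv2.imwrite("pics/w1.png",s["img"])
x,y,z=w[...,0],w[...,1],w[...,2]
b=(np.hypot(x-.467,y-.145)<.05)
for lo,hi in((.052,.07),(.08,.1)):
    mm=b&(z>lo)&(z<hi); print(lo,mm.sum(),cv2.minAreaRect(w[mm][:,:2].astype(np.float32)*1000), np.nanmedian(z[mm]))
E
```

```text
(2.8, array([0.4658, 0.1445, 0.18  ]), np.float64(18.65), array([ 0.5, -0. ,  0.1]), array([-0.  , -0.04, -0.  ]), 88.2, 0.0) [ 0.06  0.41  1.65 -0.    1.09  1.3 ]
0.052 1856 ((468.444580078125, 147.2303924560547), (48.80668258666992, 49.85587692260742), 17.2540283203125) 0.06117141657240875
0.08 5865 ((468.0137939453125, 147.25559997558594), (44.66817092895508, 45.4581413269043), 32.33771514892578) 0.08839055001773108
```

View pics/w1.png

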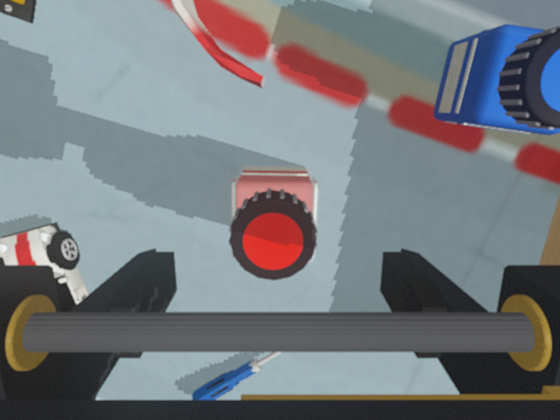

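jog_arm([
  [[0.01,0.008,-0.145],[0,0,-0.005]],
  [[0,0,-0.145],[0,0,0]],
  [[0,0,-0.145],[0,0,0]],
  [[0,0,0],[0,0,0]],
  [[0,0,0],[0,0,0]],
])

```text
clock: 3.35
eef_pos: [0.47, 0.1463, 0.0974]
orientation: [0.0, 0.987, 0.158, 0.001]
force: [-0.1, 0.7, -0.9]
gripper_width: 0.998
grasp_force: 0.0
```

jog_arm([
  [[0,0,0],[0,0,0]],
  [[0,0,0],[0,0,0]],
  [[0,0,0],[0,0,0]],
  [[0,0,0],[0,0,0]],
  [[0,0,0],[0,0,0]],
  [[0,0,0],[0,0,0]],
  [[0,0,0],[0,0,0]],
], hand=1, grip_force=25)

```text
clock: 4.05
eef_pos: [0.4691, 0.1464, 0.096]
orientation: [-0.0, 0.987, 0.158, 0.0]
force: [-1.2, 1.3, 7.2]
gripper_width: 0.568
grasp_force: 25.0
```

jog_arm([
  [[0,0,0.1],[0,0,0]],
  [[0,0,0.17],[0,0,0]],
  [[0,0,0.2],[0,0,0]],
  [[0,0,0.2],[0,0,0]],
  [[0,0,0.1],[0,0,0]],
  [[0,-0.085,0],[0,0,0]],
  [[-0.005,-0.2,0],[0,0,-0.008]],
  [[-0.004,-0.2,0],[0,0,-0.008]],
  [[-0.004,-0.2,0],[0,0,-0.008]],
  [[-0.004,-0.2,0],[0,0,-0.008]],
  [[-0.004,-0.2,0],[0,0,-0.008]],
  [[-0.004,-0.2,0],[0,0,-0.007]],
  [[0,-0.15,0],[0,0,0]],
  [[0,-0.05,0],[0,0,0]],
  [[0,0,0],[0,0,0]],
  [[0,0,0],[0,0,0]],
])

```text
clock: 5.65
eef_pos: [0.4639, -0.1498, 0.2494]
orientation: [-0.0, 0.993, 0.122, -0.0]
force: [-0.4, 0.3, -3.4]
gripper_width: 0.564
grasp_force: 25.0
```

```bash
python3 - <<'E'
from h import *
print(pose(), get_state()["joints"].round(2))
s=snapshot("wrist"); t=snapshot("top"); cv2.imwrite("pics/w2.png",np.vstack([s["img"][:, :],t["img"][100:280]])); 
x=pts(s)
for nm,w in(("w",x),("t",pts(t))):
  z=w[...,2]
  for c in((.6035,-.1158),(.5333,-.1324),(.464,-.151)):
    b=(np.hypot(w[...,0]-c[0],w[...,1]-c[1])<.03)
    for lo,hi in ((.084,.1),(.2,.25)):
        mm=b&(z>lo)&(z<hi)
        if mm.sum()>50: print(nm,lo,mm.sum(),np.round(cv2.minAreaRect(w[mm][:,:2].astype(np.float32)*1000)[0],1),z[mm].mean().round(3))
E
```

```text
(5.65, array([ 0.4639, -0.1498,  0.2494]), np.float64(13.99), array([-0.4,  0.3, -3.4]), array([ 0.02, -0.03,  0.04]), 49.6, 25.0) [-0.56  0.32  1.56  0.    1.27  0.77]
w 0.084 579 [ 585.1 -120.3] 0.091
w 0.084 4085 [ 533.2 -131.9] 0.093
w 0.2 18520 [ 469.3 -149.7] 0.23
t 0.084 447 [ 603.6 -115.6] 0.094
t 0.084 458 [ 533.  -132.2] 0.094
```

View pics/w2.png

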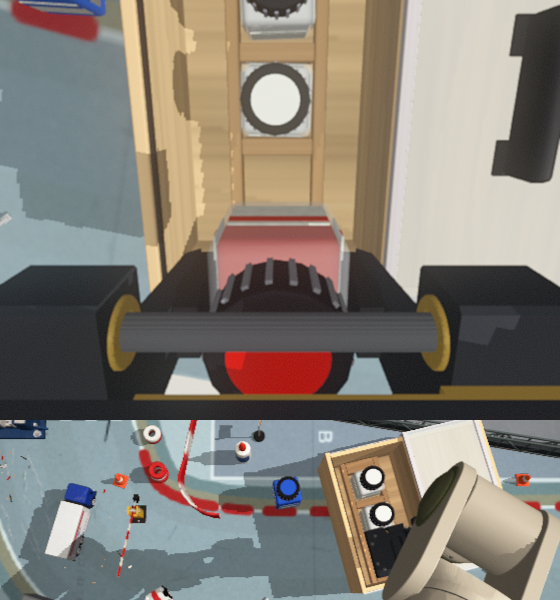

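```bash
python3 - <<'E'
from h import *
s=snapshot("wrist"); w=pts(s); p=get_state()["eef_pos"]; a=np.radians(14)
u=np.array([np.cos(a),np.sin(a)]);v=np.array([-u[1],u[0]])
im=s["img"].astype(int); d=w[...,:2]-p[:2]; U=d@u;V=d@v;z=w[...,2]
red=(im[...,2]>im[...,0]+40)&(abs(V)<.03)&(abs(U)<.05)&(z>.14)
print(red.sum(),[np.percentile(U[red&(abs(z-h)<.003)],[2,50,98]).round(4) for h in(.17,.185,.2,.214)])
print(z[red&(U<.018)].mean(), np.percentile(z[red],[1,99]))
# place: bars
b=(z>.02)&(z<.032)&(abs(V)<.06)&(U>0)&(U<.1)
print(b.sum(),np.percentile(V[b],[1,99]))
E
```

```text
11974 [array([0.0223, 0.023 , 0.0236]), array([0.023 , 0.0245, 0.0249]), array([0.0235, 0.0239, 0.0243]), array([0.0099, 0.0203, 0.0239])]
0.24314082038385199 [0.16115092 0.27745218]
4434 [-0.03868114  0.03848208]
```

jog_arm([
  [[0,0.1,0],[0,0,0]],
  [[0,0.2,0],[0,0,0]],
  [[0,0.2,0],[0,0,0]],
  [[0,0.2,0],[0,0,0]],
  [[0,0.2,0],[0,0,0]],
  [[0,0.15,0],[0,0,0]],
  [[0,0.05,-0.067],[0,0,0]],
  [[0,0,-0.2],[0,0,0]],
  [[0,0,-0.2],[0,0,0]],
  [[0,0,-0.15],[0,0,0]],
  [[0,0,-0.1],[0,0,0]],
  [[0,0,-0.03],[0,0,0]],
  [[0,0,-0.015],[0,0,0]],
  [[0,0,0],[0,0,0]],
])

```text
clock: 7.2
eef_pos: [0.4644, 0.0695, 0.098]
orientation: [0.0, 0.993, 0.122, 0.001]
force: [-0.1, 0.4, -3.3]
gripper_width: 0.565
grasp_force: 25.0
```

```bash
python3 -c "
from h import *
print(pose())"
```

```text
(7.2, array([0.4644, 0.0695, 0.098 ]), np.float64(13.99), array([-0.1,  0.4, -3.3]), array([ 0.04, -0.01, -0.02]), 49.7, 25.0)
```

jog_arm([
  [[0,0,-0.008],[0,0,0]],
  [[0,0,0],[0,0,0]],
  [[0,0,0],[0,0,0]],
])

```text
clock: 7.5
eef_pos: [0.4642, 0.0692, 0.0962]
orientation: [0.0, 0.993, 0.122, 0.0]
force: [-0.5, 0.2, -3.1]
gripper_width: 0.563
grasp_force: 25.0
```

jog_arm([
  [[0,0,0],[0,0,0]],
  [[0,0,0],[0,0,0]],
  [[0,0,0],[0,0,0]],
  [[0,0,0],[0,0,0]],
  [[-0.005,0,0.09],[0,0,0]],
  [[0,0,0],[0,0,0]],
  [[0,0,0],[0,0,0]],
], hand=0.1)

```text
clock: 8.2
eef_pos: [0.463, 0.0692, 0.1135]
orientation: [0.0, 0.993, 0.122, 0.0]
force: [-0.4, 0.6, -2.5]
gripper_width: 0.565
grasp_force: 25.0
```

jog_arm([
  [[0,0,0],[0,0,0]],
  [[0,0,0],[0,0,0]],
  [[0,0,0],[0,0,0]],
  [[0,0,0],[0,0,0]],
  [[0,0,0],[0,0,0]],
], hand=1, grip_force=30)

```text
clock: 8.7
eef_pos: [0.4631, 0.0692, 0.1136]
orientation: [-0.0, 0.993, 0.122, -0.0]
force: [0.3, 0.2, -3.6]
gripper_width: 0.561
grasp_force: 30.0
```

jog_arm([
  [[0,0,-0.06],[0,0,0]],
  [[0,0,-0.03],[0,0,0]],
  [[0,0,0],[0,0,0]],
  [[0,0,0],[0,0,0]],
])

```text
clock: 9.1
eef_pos: [0.4631, 0.0692, 0.0957]
orientation: [-0.0, 0.993, 0.122, -0.0]
force: [0.9, 1.2, -3.4]
gripper_width: 0.558
grasp_force: 30.0
```

jog_arm([
  [[0,0,0],[0,0,0]],
  [[0,0,0],[0,0,0]],
  [[0,0,0],[0,0,0]],
  [[0,0,0],[0,0,0]],
  [[-0.005,0,0.09],[0,0,0]],
  [[0,0,0],[0,0,0]],
  [[0,0,0],[0,0,0]],
], hand=-0.6)

```text
clock: 9.8
eef_pos: [0.4621, 0.0692, 0.1137]
orientation: [0.0, 0.993, 0.122, 0.0]
force: [0.9, 0.1, -0.7]
gripper_width: 0.8
grasp_force: 0.0
```

jog_arm([
  [[0,0,0],[0,0,0]],
  [[0,0,0],[0,0,0]],
  [[0,0,0],[0,0,0]],
  [[0,0,0],[0,0,0]],
  [[0,0,0],[0,0,0]],
], hand=1, grip_force=30)

```text
clock: 10.3
eef_pos: [0.4619, 0.0692, 0.1134]
orientation: [-0.0, 0.993, 0.122, -0.0]
force: [-0.3, -0.2, -3.3]
gripper_width: 0.56
grasp_force: 30.0
```

jog_arm([
  [[0,0,0.08],[0,0,0]],
  [[0,0,0.15],[0,0,0]],
  [[0,0,0.15],[0,0,0]],
  [[0,0,0.15],[0,0,0]],
  [[0,0,0.1],[0,0,0]],
  [[0,-0.08,0.05],[0,0,0]],
  [[0,-0.15,0],[0,0,0]],
  [[0,-0.2,0],[0,0,0]],
  [[0.009,-0.2,0],[0,0,0]],
  [[0,-0.2,0],[0,0,0]],
  [[0,-0.15,0],[0,0,0]],
  [[0,-0.08,0],[0,0,0]],
  [[0,-0.038,0],[0,0,0]],
  [[0,0,0],[0,0,0]],
  [[0,0,0],[0,0,0]],
])

```text
clock: 11.8
eef_pos: [0.4638, -0.1493, 0.2497]
orientation: [-0.0, 0.993, 0.122, -0.0]
force: [0.1, -0.3, -3.2]
gripper_width: 0.565
grasp_force: 30.0
```

```bash
python3 - <<'E'
from h import *
print(pose())
s=snapshot("wrist"); w=pts(s); p=get_state()["eef_pos"]; a=np.radians(14)
cv2.imwrite("pics/w3.png",s["img"])
u=np.array([np.cos(a),np.sin(a)]);v=np.array([-u[1],u[0]])
im=s["img"].astype(int); d=w[...,:2]-p[:2]; U=d@u;V=d@v;z=w[...,2]
red=(im[...,2]>im[...,0]+40)&(abs(V)<.03)&(abs(U)<.05)&(z>.11)
for h in np.arange(.145,.21,.008):
    q=red&(abs(z-h)<.003); print(h.round(3),q.sum(),np.percentile(U[q],[50,98]).round(4) if q.sum() else '')
b=(z>.02)&(z<.032)&(abs(V)<.06)&(U>0)&(U<.1)
print(b.sum(),np.percentile(V[b],[1,99]))
E
```

```text
(11.8, array([ 0.4638, -0.1493,  0.2497]), np.float64(14.02), array([ 0.1, -0.3, -3.2]), array([-0.04, -0.03,  0.01]), 49.7, 30.0)
0.145 181 [0.0247 0.025 ]
0.153 27 [0.0237 0.0244]
0.161 32 [0.0238 0.0245]
0.169 254 [0.0254 0.0257]
0.177 205 [0.0249 0.0258]
0.185 398 [0.0247 0.0251]
0.193 793 [0.0244 0.0251]
0.201 1316 [0.019  0.0228]
0.209 11 [0.0194 0.0227]
4434 [-0.03912449  0.03798934]
```

View pics/w3.png

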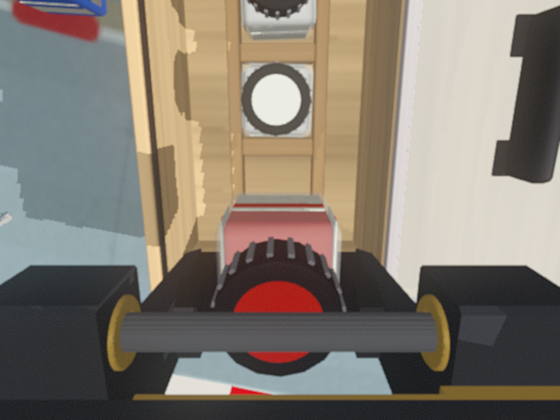

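jog_arm([
  [[0,-0.004,-0.1],[0,0,0]],
  [[0,0,-0.15],[0,0,0]],
  [[0,0,-0.13],[0,0,0]],
  [[0,0,-0.08],[0,0,0]],
  [[0,0,-0.05],[0,0,0]],
  [[0,0,-0.04],[0,0,0]],
  [[0,0,-0.04],[0,0,0]],
  [[0,0,-0.035],[0,0,0]],
  [[0,0,-0.025],[0,0,0]],
  [[0,0,0],[0,0,0]],
  [[0,0,0],[0,0,0]],
])

```text
clock: 12.95
eef_pos: [0.464, -0.1513, 0.1199]
orientation: [0.0, 0.993, 0.122, 0.0]
force: [0.8, 0.4, -2.4]
gripper_width: 0.561
grasp_force: 30.0
```

jog_arm([
  [[0,0,0],[0,0,0]],
  [[0,0,0],[0,0,0]],
  [[0,0,0],[0,0,0]],
  [[0,0,0.045],[0,0,0]],
  [[0,0,0.045],[0,0,0.08]],
  [[0,0,0],[0,0,0.08]],
  [[0,0,0],[0,0,0.08]],
  [[0,0,0],[0,0,0.08]],
  [[0,0,0],[0,0,0.08]],
  [[0,0,0],[0,0,0]],
], hand=-1)

```text
clock: 13.95
eef_pos: [0.464, -0.1513, 0.1384]
orientation: [0.0, 0.906, 0.423, 0.0]
force: [0.2, -0.6, -0.3]
gripper_width: 1.0
grasp_force: 0.0
```

```bash
python3 - <<'E'
from h import *
print(pose(), get_state()["joints"].round(2))
s=snapshot("wrist"); w=pts(s);z=w[...,2];cv2.imwrite("pics/w4.png",s["img"])
b=(np.hypot(w[...,0]-.464,w[...,1]+.151)<.03)&(z>.085)&(z<.1)
print(b.sum(),cv2.minEnclosingCircle(w[b][:,:2].astype(np.float32)*1000),z[b].mean())
E
```

```text
(13.95, array([ 0.464 , -0.1513,  0.1384]), np.float64(50.03), array([ 0.2, -0.6, -0.3]), array([-0.04, -0.03,  0.03]), 88.0, 0.0) [-0.56  0.47  1.71 -0.    0.96  0.14]
7889 ((464.5067443847656, -152.30789184570312), 23.093910217285156) 0.09293308215604018
```

View pics/w4.png

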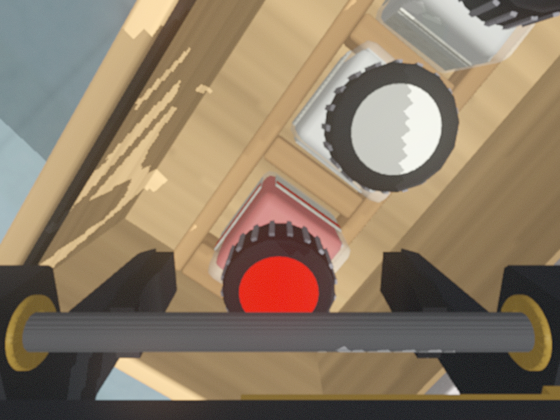

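jog_arm([
  [[0,0,0],[0,0,0]],
  [[0,0,0],[0,0,0]],
  [[0,0,0],[0,0,0]],
  [[0,0,0],[0,0,0]],
  [[0,0,0],[0,0,0]],
  [[0,0,0],[0,0,-0.08]],
  [[0,0,0],[0,0,-0.08]],
  [[0,0,0],[0,0,-0.08]],
  [[0,0,0],[0,0,-0.08]],
  [[0,0,0],[0,0,-0.08]],
], hand=1, grip_force=15)

```text
clock: 15.0
eef_pos: [0.464, -0.151, 0.1377]
orientation: [-0.0, 0.993, 0.119, 0.0]
force: [1.1, 5.3, 5.4]
gripper_width: 0.493
grasp_force: 15.0
```

```bash
python3 -c "
from h import *
print(pose())"
```

```text
(15.0, array([ 0.464 , -0.151 ,  0.1377]), np.float64(13.67), array([1.1, 5.3, 5.4]), array([ 1.09, -0.2 ,  0.32]), 43.4, 15.0)
```

jog_arm([
  [[0,0,0],[0,0,-0.06]],
  [[0,0,0],[0,0,-0.06]],
  [[0,0,0],[0,0,-0.06]],
])

```text
clock: 15.3
eef_pos: [0.463, -0.1501, 0.1377]
orientation: [-0.001, 1.0, -0.021, -0.001]
force: [-1.8, 5.5, 3.6]
gripper_width: 0.491
grasp_force: 15.0
```

```bash
python3 -c "
from h import *
print(pose())"
```

```text
(15.3, array([ 0.463 , -0.1501,  0.1377]), np.float64(-2.4), array([-1.8,  5.5,  3.6]), array([1.04, 0.6 , 0.49]), 43.2, 15.0)
```

jog_arm([
  [[0,0,0],[0,0,-0.06]],
  [[0,0,0],[0,0,-0.06]],
  [[0,0,0],[0,0,-0.06]],
])

```text
clock: 15.6
eef_pos: [0.4632, -0.15, 0.1374]
orientation: [-0.001, 0.987, -0.162, -0.001]
force: [-0.0, 6.3, 0.8]
gripper_width: 0.496
grasp_force: 15.0
```

```bash
python3 -c "
from h import *
print(pose())"
```

```text
(15.6, array([ 0.4632, -0.15  ,  0.1374]), np.float64(-18.61), array([-0. ,  6.3,  0.8]), array([1.08, 0.1 , 0.43]), 43.6, 15.0)
```

jog_arm([
  [[0,0,0],[0,0,0]],
  [[0,0,0],[0,0,0]],
  [[0,0,0],[0,0,0]],
  [[0,0,0.15],[0,0,0]],
  [[0.11,0.03,0.03],[0,0,0.085]],
  [[0.12,0.03,0],[0,0,0.085]],
  [[0.12,0.033,0],[0,0,0.085]],
  [[0,0,0],[0,0,0.085]],
  [[0,0,0],[0,0,0.085]],
  [[0,0,0],[0,0,0.085]],
  [[0,0,0],[0,0,0.085]],
  [[0,0,0],[0,0,0.085]],
  [[0,0,0],[0,0,0.085]],
  [[0,0,0],[0,0,0]],
], hand=-1)

```text
clock: 17.0
eef_pos: [0.5339, -0.1327, 0.1737]
orientation: [0.0, 0.904, 0.427, -0.0]
force: [-0.3, 0.3, -0.2]
gripper_width: 0.999
grasp_force: 0.0
```

```bash
python3 - <<'E'
from h import *
print(pose(), get_state()["joints"].round(2))
s=snapshot("wrist"); w=pts(s);z=w[...,2]
for c in((.6035,-.1158),(.5333,-.1324),(.464,-.151)):
    b=(np.hypot(w[...,0]-c[0],w[...,1]-c[1])<.03)&(z>.085)&(z<.1)
    if b.sum()>50: print(b.sum(),cv2.minEnclosingCircle(w[b][:,:2].astype(np.float32)*1000),z[b].mean())
E
```

```text
(17.0, array([ 0.5339, -0.1327,  0.1737]), np.float64(50.53), array([-0.3,  0.3, -0.2]), array([-0.04, -0.06, -0.03]), 87.9, 0.0) [-0.46  0.51  1.49 -0.    1.14  0.23]
8347 ((603.4859619140625, -115.18158721923828), 23.02092170715332) 0.09323770570042915
6563 ((533.5051879882812, -131.537841796875), 23.244789123535156) 0.09312058722901753
2867 ((465.3843688964844, -150.07376098632812), 23.106264114379883) 0.09341211981844251
```

jog_arm([
  [[0,0.004,-0.1],[0,0,0]],
  [[0,0,-0.08],[0,0,0]],
  [[0,0,0],[0,0,0]],
])

```text
clock: 17.35
eef_pos: [0.5332, -0.1316, 0.1361]
orientation: [-0.001, 0.905, 0.425, -0.001]
force: [-0.2, 0.1, 0.5]
gripper_width: 1.001
grasp_force: 0.0
```

jog_arm([
  [[0,0,0],[0,0,0]],
  [[0,0,0],[0,0,0]],
  [[0,0,0],[0,0,0]],
  [[0,0,0],[0,0,0]],
  [[0,0,0],[0,0,0]],
  [[0,0,0],[0,0,-0.07]],
  [[0,0,0],[0,0,-0.07]],
  [[0,0,0],[0,0,-0.07]],
], hand=1)

```text
clock: 18.15
eef_pos: [0.5337, -0.1316, 0.1379]
orientation: [-0.0, 0.963, 0.27, -0.0]
force: [-1.0, 0.4, 0.9]
gripper_width: 0.495
grasp_force: 15.0
```

```bash
python3 -c "
from h import *
print(pose())"
```

```text
(18.15, array([ 0.5337, -0.1316,  0.1379]), np.float64(31.31), array([-1. ,  0.4,  0.9]), array([0.24, 0.19, 0.46]), 43.6, 15.0)
```

jog_arm([
  [[0,0,0],[0,0,-0.08]],
  [[0,0,0],[0,0,-0.08]],
  [[0,0,0],[0,0,-0.08]],
])

```text
clock: 18.45
eef_pos: [0.5337, -0.1314, 0.1378]
orientation: [-0.0, 0.996, 0.084, -0.0]
force: [-1.2, 1.5, 0.2]
gripper_width: 0.492
grasp_force: 15.0
```

```bash
python3 -c "
from h import *
print(pose())"
```

```text
(18.45, array([ 0.5337, -0.1314,  0.1378]), np.float64(9.68), array([-1.2,  1.5,  0.2]), array([0.35, 0.18, 0.47]), 43.3, 15.0)
```

jog_arm([
  [[0,0,0],[0,0,-0.08]],
  [[0,0,0],[0,0,-0.08]],
  [[0,0,0],[0,0,-0.08]],
])

```text
clock: 18.75
eef_pos: [0.5336, -0.1313, 0.1378]
orientation: [-0.0, 0.995, -0.104, -0.001]
force: [-1.7, 3.1, 0.7]
gripper_width: 0.497
grasp_force: 15.0
```

```bash
python3 -c "
from h import *
print(pose())"
```

```text
(18.75, array([ 0.5336, -0.1313,  0.1378]), np.float64(-11.92), array([-1.7,  3.1,  0.7]), array([0.5, 0.2, 0.5]), 43.7, 15.0)
```

jog_arm([
  [[0,0,0],[0,0,-0.04]],
  [[0,0,0],[0,0,-0.04]],
])

```text
clock: 18.95
eef_pos: [0.5336, -0.1312, 0.1377]
orientation: [-0.0, 0.986, -0.165, -0.001]
force: [-0.9, 2.3, 0.5]
gripper_width: 0.495
grasp_force: 15.0
```

```bash
python3 -c "
from h import *
print(pose())"
```

```text
(18.95, array([ 0.5336, -0.1312,  0.1377]), np.float64(-18.98), array([-0.9,  2.3,  0.5]), array([0.52, 0.16, 0.47]), 43.6, 15.0)
```

jog_arm([
  [[0,0,0],[0,0,0]],
  [[0,0,0],[0,0,0]],
  [[0,0,0],[0,0,0]],
  [[0,0,0.15],[0,0,0]],
  [[0.11,0.025,0.03],[0,0,0.085]],
  [[0.12,0.026,0],[0,0,0.085]],
  [[0.12,0.028,0],[0,0,0.085]],
  [[0,0,0],[0,0,0.085]],
  [[0,0,0],[0,0,0.085]],
  [[0,0,0],[0,0,0.085]],
  [[0,0,0],[0,0,0.085]],
  [[0,0,0],[0,0,0.085]],
  [[0,0,-0.1],[0,0,0.085]],
  [[0,0,-0.08],[0,0,0]],
  [[0,0,0],[0,0,0]],
], hand=-1)

```text
clock: 20.45
eef_pos: [0.6032, -0.1158, 0.1358]
orientation: [-0.001, 0.906, 0.422, -0.001]
force: [-0.3, 0.3, -0.5]
gripper_width: 0.998
grasp_force: 0.0
```

jog_arm([
  [[0,0,0],[0,0,0]],
  [[0,0,0],[0,0,0]],
  [[0,0,0],[0,0,0]],
  [[0,0,0],[0,0,0]],
  [[0,0,0],[0,0,0]],
  [[0,0,0],[0,0,-0.07]],
  [[0,0,0],[0,0,-0.07]],
  [[0,0,0],[0,0,-0.07]],
], hand=1)

```text
clock: 21.25
eef_pos: [0.6038, -0.1158, 0.1378]
orientation: [-0.0, 0.964, 0.266, 0.0]
force: [-0.3, 1.7, 0.5]
gripper_width: 0.497
grasp_force: 15.0
```

```bash
python3 -c "
from h import *
print(pose())"
```

```text
(21.25, array([ 0.6038, -0.1158,  0.1378]), np.float64(30.81), array([-0.3,  1.7,  0.5]), array([0.25, 0.06, 0.02]), 43.7, 15.0)
```

jog_arm([
  [[0,0,0],[0,0,-0.08]],
  [[0,0,0],[0,0,-0.08]],
  [[0,0,0],[0,0,-0.08]],
])

```text
clock: 21.55
eef_pos: [0.6037, -0.1155, 0.1379]
orientation: [-0.0, 0.997, 0.08, -0.0]
force: [-1.5, 2.6, 0.7]
gripper_width: 0.492
grasp_force: 15.0
```

```bash
python3 -c "
from h import *
print(pose())"
```

```text
(21.55, array([ 0.6037, -0.1155,  0.1379]), np.float64(9.18), array([-1.5,  2.6,  0.7]), array([0.56, 0.18, 0.08]), 43.3, 15.0)
```

jog_arm([
  [[0,0,0],[0,0,-0.08]],
  [[0,0,0],[0,0,-0.08]],
  [[0,0,0],[0,0,-0.08]],
])

```text
clock: 21.85
eef_pos: [0.6038, -0.1152, 0.1379]
orientation: [-0.001, 0.994, -0.108, -0.0]
force: [-0.2, 3.5, 0.4]
gripper_width: 0.499
grasp_force: 15.0
```

```bash
python3 -c "
from h import *
print(pose())"
```

```text
(21.85, array([ 0.6038, -0.1152,  0.1379]), np.float64(-12.37), array([-0.2,  3.5,  0.4]), array([0.68, 0.07, 0.43]), 43.9, 15.0)
```

jog_arm([
  [[0,0,0],[0,0,-0.06]],
  [[0,0,0],[0,0,-0.06]],
])

```text
clock: 22.05
eef_pos: [0.6039, -0.1154, 0.1379]
orientation: [-0.0, 0.98, -0.2, -0.0]
force: [0.4, 2.2, -0.2]
gripper_width: 0.495
grasp_force: 15.0
```

```bash
python3 -c "
from h import *
print(pose())"
```

```text
(22.05, array([ 0.6039, -0.1154,  0.1379]), np.float64(-23.09), array([ 0.4,  2.2, -0.2]), array([ 0.62, -0.13,  0.42]), 43.6, 15.0)
```

jog_arm([
  [[0,0,0],[0,0,0]],
  [[0,0,0],[0,0,0]],
  [[0,0,0],[0,0,0]],
  [[0,0,0.15],[0,0,0]],
  [[0,0,0.15],[0,0,0]],
  [[0,0,0.15],[0,0,0]],
  [[-0.035,-0.157,0],[0,0,0.083]],
  [[-0.035,-0.157,0],[0,0,0.083]],
  [[-0.035,-0.157,0],[0,0,0.083]],
  [[-0.035,-0.157,0],[0,0,0.083]],
  [[-0.035,-0.157,0],[0,0,0.08]],
  [[0,0,0],[0,0,0]],
  [[0,0,0],[0,0,0]],
], hand=-1)

```text
clock: 23.35
eef_pos: [0.5687, -0.2732, 0.2276]
orientation: [-0.0, 0.993, 0.122, -0.0]
force: [-0.8, 0.6, -0.1]
gripper_width: 1.003
grasp_force: 0.0
```

```bash
python3 - <<'E'
from h import *
print(pose())
s=snapshot("top"); t=snapshot("wrist");cv2.imwrite("pics/t5.png",np.vstack([s["img"][110:280],t["img"]]))
for n,s in(("t",s),("w",t)):
    w=pts(s);z=w[...,2]
    for c in((.6035,-.1158),(.5333,-.1324),(.464,-.151)):
        b=(np.hypot(w[...,0]-c[0],w[...,1]-c[1])<.03)&(z>.085)&(z<.1)
        if b.sum()>50: print(n,b.sum(),cv2.minEnclosingCircle(w[b][:,:2].astype(np.float32)*1000),z[b].mean())
    b=(np.hypot(w[...,0]-.569,w[...,1]+.272)<.06)&(z>.118)&(z<.14)
    if b.sum()>20: print(n,cv2.minAreaRect(w[b][:,:2].astype(np.float32)*1000))
E
```

```text
(23.35, array([ 0.5687, -0.2732,  0.2276]), np.float64(14.03), array([-0.8,  0.6, -0.1]), array([ 0.01, -0.01,  0.05]), 88.3, 0.0)
t 446 ((603.1063232421875, -115.29425811767578), 22.775014877319336) 0.09386111056033222
t 452 ((533.475341796875, -132.7283935546875), 23.10187530517578) 0.09408621802791278
t ((533.6119384765625, -280.53863525390625), (17.768747329711914, 14.113225936889648), 13.917433738708496)
w 4570 ((603.5149536132812, -115.15120697021484), 23.280845642089844) 0.0927597687001402
w 4276 ((533.8267822265625, -132.73843383789062), 23.06825065612793) 0.09280523982849097
w 441 ((484.1593933105469, -151.824951171875), 9.94474983215332) 0.0912418737406354
w ((571.1400146484375, -271.18023681640625), (84.79618835449219, 14.054703712463379), 14.007366180419922)
```

View pics/t5.png

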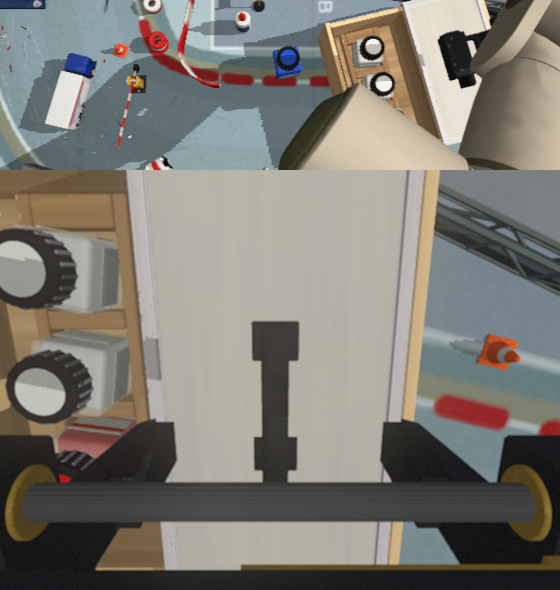

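jog_arm([
  [[0,0.004,-0.16],[0,0,0]],
  [[0,0,-0.1],[0,0,0]],
  [[0,0,0],[0,0,0]],
  [[0,0,0],[0,0,0]],
])

```text
clock: 23.85
eef_pos: [0.5694, -0.2715, 0.1764]
orientation: [0.0, 0.992, 0.124, 0.0]
force: [-0.1, 0.0, 0.6]
gripper_width: 0.999
grasp_force: 0.0
```

jog_arm([
  [[0,0,0],[0,0,0]],
  [[0,0,0],[0,0,0]],
  [[0,0,0],[0,0,0]],
  [[0,0,0],[0,0,0]],
  [[0,0,0],[0,0,0]],
  [[0,0,0],[0,0,0]],
  [[0,0,0],[0,0,0]],
  [[0,0,0],[0,0,0]],
], hand=1, grip_force=15)

```text
clock: 24.65
eef_pos: [0.5689, -0.2722, 0.1757]
orientation: [-0.0, 0.992, 0.123, -0.0]
force: [-0.4, 0.0, -0.2]
gripper_width: 0.297
grasp_force: 0.0
```

jog_arm([
  [[-0.012,0.049,0],[0,0,0]],
  [[-0.0242,0.097,0],[0,0,0]],
  [[-0.0242,0.097,0],[0,0,0]],
  [[-0.0242,0.097,0],[0,0,0]],
  [[-0.0242,0.097,0],[0,0,0]],
  [[-0.0242,0.097,0],[0,0,0]],
  [[-0.0242,0.097,0],[0,0,0]],
  [[-0.012,0.049,0],[0,0,0]],
  [[0,0,0],[0,0,0]],
  [[0,0,0],[0,0,0]],
])

```text
clock: 25.65
eef_pos: [0.5349, -0.136, 0.1756]
orientation: [-0.0, 0.992, 0.123, -0.0]
force: [-1.3, 0.9, -0.8]
gripper_width: 0.16
grasp_force: 15.0
```

jog_arm([
  [[-0.005,0.02,0],[0,0,0]],
  [[-0.0025,0.01,0],[0,0,0]],
  [[0,0,0],[0,0,0]],
])

```text
clock: 25.95
eef_pos: [0.5338, -0.1318, 0.1757]
orientation: [0.002, 0.992, 0.123, 0.0]
force: [-0.7, -8.1, -3.3]
gripper_width: 0.16
grasp_force: 15.0
```

jog_arm([
  [[-0.0025,0.01,0],[0,0,0]],
  [[0,0,0],[0,0,0]],
])

```text
clock: 26.15
eef_pos: [0.5337, -0.1315, 0.1757]
orientation: [0.003, 0.992, 0.123, 0.001]
force: [0.5, -18.2, -7.5]
gripper_width: 0.158
grasp_force: 15.0
```

jog_arm([
  [[-0.0025,0.01,0],[0,0,0]],
  [[0,0,0],[0,0,0]],
])

```text
clock: 26.35
eef_pos: [0.5337, -0.1312, 0.1757]
orientation: [0.005, 0.992, 0.122, 0.001]
force: [2.7, -27.2, -10.7]
gripper_width: 0.16
grasp_force: 15.1
```

jog_arm([
  [[0,0,0],[0,0,0]],
  [[0,0,0],[0,0,0]],
  [[0,0,0],[0,0,0]],
  [[0,0,0],[0,0,0]],
  [[0,0,0.15],[0,0,0]],
  [[0,0,0.2],[0,0,0]],
  [[0,0,0.2],[0,0,0]],
  [[0,0,0.2],[0,0,0]],
  [[0,-0.2,0],[0,0,0]],
  [[0,-0.2,0],[0,0,0]],
  [[0,-0.2,0],[0,0,0]],
  [[0,-0.2,0],[0,0,0]],
  [[0,-0.2,0],[0,0,0]],
  [[0,-0.2,0],[0,0,0]],
  [[0,-0.1,0],[0,0,0]],
  [[0,0,0],[0,0,0]],
], hand=-1)

```text
clock: 27.95
eef_pos: [0.5321, -0.3884, 0.3247]
orientation: [-0.0, 0.993, 0.122, -0.0]
force: [0.5, 0.3, 0.5]
gripper_width: 0.997
grasp_force: 0.0
```

```bash
python3 - <<'E'
from h import *
print(pose())
s=snapshot("top");cv2.imwrite("pics/t6.png",cv2.resize(s["img"][90:290,280:560],None,fx=2.5,fy=2.5))
w=pts(s);z=w[...,2];b=(np.hypot(w[...,0]-.534,w[...,1]+.131)<.06)&(z>.12)&(z<.14)
r=cv2.minAreaRect(w[b][:,:2].astype(np.float32)*1000);print(r)
v=np.array([-.242,.970]);print((np.array(r[0])-[568.8,-272.4])@v)
E
```

```text
(27.95, array([ 0.5321, -0.3884,  0.3247]), np.float64(14.0), array([0.5, 0.3, 0.5]), array([ 0.02, -0.06, -0.01]), 87.7, 0.0)
((533.9940795898438, -133.74375915527344), (90.04586029052734, 15.05344009399414), 14.05603313446045)
142.91958635864253
```

View pics/t6.png

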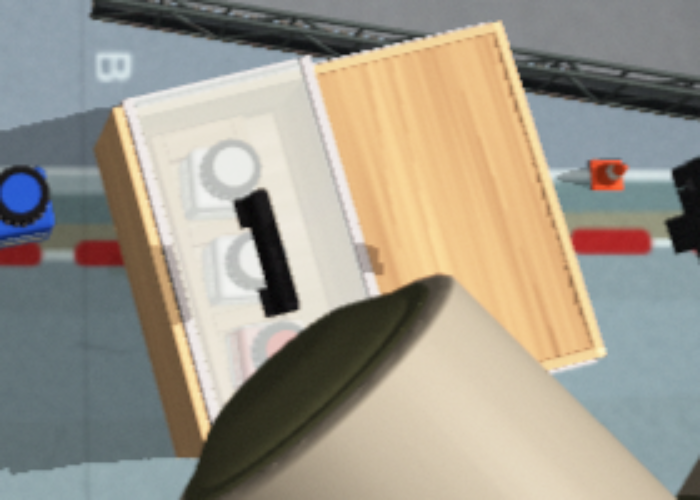

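jog_arm([
  [[0.01,0.2,0],[0,0,0]],
  [[0.01,0.2,0],[0,0,0]],
  [[0.01,0.2,0],[0,0,0]],
  [[0.01,0.2,0],[0,0,0]],
  [[0.01,0.2,0],[0,0,0]],
  [[0,0.085,-0.045],[0,0,0]],
  [[0,0,-0.2],[0,0,0]],
  [[0,0,-0.2],[0,0,0]],
  [[0,0,-0.2],[0,0,0]],
  [[0,0,-0.1],[0,0,0]],
  [[0,0,0],[0,0,0]],
  [[0,0,0],[0,0,0]],
], hand=1)

```text
clock: 29.2
eef_pos: [0.5428, -0.1683, 0.1779]
orientation: [0.0, 0.992, 0.124, 0.001]
force: [-0.0, 0.1, 0.7]
gripper_width: 0.002
grasp_force: 0.0
```

jog_arm([
  [[-0.005,0.02,0],[0,0,0]],
  [[-0.005,0.02,0],[0,0,0]],
  [[0,0,0],[0,0,0]],
])

```text
clock: 29.5
eef_pos: [0.5406, -0.1605, 0.1777]
orientation: [0.0, 0.992, 0.123, 0.001]
force: [-0.3, -0.8, -0.2]
gripper_width: 0.002
grasp_force: 0.0
```

jog_arm([
  [[-0.0025,0.01,0],[0,0,0]],
  [[-0.0025,0.01,0],[0,0,0]],
  [[0,0,0],[0,0,0]],
])

```text
clock: 29.8
eef_pos: [0.5395, -0.157, 0.1768]
orientation: [-0.0, 0.992, 0.123, -0.0]
force: [0.9, 0.7, 1.2]
gripper_width: 0.004
grasp_force: 0.0
```

jog_arm([
  [[-0.0025,0.01,0],[0,0,0]],
  [[-0.0025,0.01,0],[0,0,0]],
  [[0,0,0],[0,0,0]],
])

```text
clock: 30.1
eef_pos: [0.5387, -0.1536, 0.1768]
orientation: [0.001, 0.992, 0.123, 0.0]
force: [0.5, -3.8, -1.8]
gripper_width: 0.003
grasp_force: 2.0
```

jog_arm([
  [[-0.0025,0.01,0],[0,0,0]],
  [[0,0,0],[0,0,0]],
])

```text
clock: 30.3
eef_pos: [0.5386, -0.1533, 0.1768]
orientation: [0.003, 0.992, 0.123, 0.001]
force: [2.4, -13.8, -3.9]
gripper_width: 0.004
grasp_force: 6.4
```

jog_arm([
  [[-0.0025,0.01,0],[0,0,0]],
  [[0,0,0],[0,0,0]],
])

```text
clock: 30.5
eef_pos: [0.5385, -0.153, 0.177]
orientation: [0.004, 0.992, 0.123, 0.001]
force: [2.8, -23.2, -7.5]
gripper_width: 0.007
grasp_force: 10.8
```

jog_arm([
  [[-0.0025,0.01,0],[0,0,0]],
  [[0,0,0],[0,0,0]],
])

```text
clock: 30.7
eef_pos: [0.5384, -0.1527, 0.177]
orientation: [0.006, 0.992, 0.122, 0.002]
force: [4.0, -31.0, -10.4]
gripper_width: 0.003
grasp_force: 15.3
```

Stiff at the stop right from contact, so the hatch is shut. I'll back off, lift clear and hand in.

jog_arm([
  [[0.01,-0.04,0],[0,0,0]],
  [[0.02,-0.08,0],[0,0,0]],
  [[0,0,0.2],[0,0,0]],
  [[0,0,0.2],[0,0,0]],
  [[0,0,0.2],[0,0,0]],
  [[0,0,0.1],[0,0,0]],
  [[0,-0.2,0],[0,0,0]],
  [[0,-0.2,0],[0,0,0]],
  [[0,-0.2,0],[0,0,0]],
  [[0,-0.2,0],[0,0,0]],
  [[0,0,0],[0,0,0]],
  [[0,0,0],[0,0,0]],
])

```text
clock: 31.9
eef_pos: [0.5429, -0.3317, 0.3162]
orientation: [-0.001, 0.992, 0.123, -0.0]
force: [-0.6, 1.3, -0.2]
gripper_width: 0.006
grasp_force: 0.0
```

```bash
python3 -c "
from h import *
print(pose()); print(hand_in())"
```

```text
(31.9, array([ 0.5429, -0.3317,  0.3162]), np.float64(14.09), array([-0.6,  1.3, -0.2]), array([ 0.02,  0.  , -0.02]), 0.5, 0.0)
the job is handed in; nothing more can be done
None
```

I put the red jar upright in the near place, turned all three caps until they slipped at their stops (the red and far ones were loose, the middle one was already tight), pushed the hatch shut until it met a hard stop, and handed the job in at 31.9 s of the 72 s limit; no verdict was returned.

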